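# Draw a busbar out through the window of a battery case

### The job

Raise the stiff lid of the blue battery case until it stands upright, about 90 degrees open, and leave it standing there. Then take out the orange busbar that lies inside: it is longer than the window, so bring it out end first on a slant, without forcing it against the case, and finish with the gripper holding it still above the case, all of it clear of the cover by a hand's breadth. The job ends while holding it: do not put it down or let go, and leave the other loose things where they are.

Things in the scene. Friction and masses are not known exactly. Their poses are not given: they have to be found in the camera images.
- case: fixed blue battery case, 200 (x) x 400 (y) x 131 mm high; origin at the centre of its underside. Inside: flat black floor with cell tops, 66 mm above the bench; inner walls 94 mm from the centre in x, 194 mm in y. The cover (5 mm thick, underside at 126 mm, clear at both y ends) has a central window 130 (x) x 160 (y) mm edged with black rubber.
- window (a point): centre of the window, level with the cover's top; axes as the case
- lid (a joint): lid angle, rad: 0 shut, 1.57 upright, end stop 2.2. Clear lid, yellow frame, 165 mm from hinge to front edge, 200 mm wide, 7 mm thick, over the window; hinged along the case's y on the +x side, opening upward. The hinge is stiff (about 0.4 N m): the lid stays where it is left. It may start up to 0.4 ajar.
- lid_handle (a point): middle of the lid's handle: a round steel bar, 10 mm diameter, along y on two posts 94 mm apart; it lies 153 mm from the hinge axis along the lid (towards the case's -x when shut) and 42 mm above it, bar centre 35 mm off the lid's outer face, 12 mm back from the front edge. Axes turn with the lid.
- lid_hinge (a point): middle of the hinge axis: 90 mm to the case's +x of its centre, 132 mm above the bench. The axes turn with the lid.
- busbar: loose aluminium busbar with orange sleeve, bare ends and a white band at its middle: 230 mm along its y, 16 mm wide (x), 22 mm high, about 0.17 kg; origin at the centre of its underside. It lies on the case's floor roughly along the case's y, with one or both ends hidden under the cover.
- busbar_end_a (a point): middle of the busbar's end face on its +y side
- busbar_end_b (a point): middle of the busbar's end face on its -y side
- tape: bystander: black ring of tape, 48 mm across, 15 mm high, lying on the cover near one of its corners on the hinge side; origin at the centre of its underside
- screwdriver: bystander: red-handled screwdriver lying on the bench to the robot's left
- multimeter: bystander: orange multimeter, 150 x 78 x 36 mm, on the bench to the left
- wrench: bystander: steel wrench on the bench to the right
- board: bystander: green circuit board with aluminium cooler, 110 x 62 x 16 mm, on the bench to the right

How it is judged:
On the way, in this order (a step that is already met when the one before it is completed fails the run):
1. the lid stands upright (75 to 106 degrees) (value of joint lid between 1.31 and 1.85 rad), for 0.3 s.
2. the busbar is slanted through the window: the middle of one end face above the cover's top while the other end is still below the cover (((height (world z) of busbar_end_a above 0.133 m and height (world z) of busbar_end_b below 0.126 m) or (height (world z) of busbar_end_b above 0.133 m and height (world z) of busbar_end_a below 0.126 m))), for 0.1 s.
At the end, for the whole second after the job is handed in: The fingers hold the busbar still (under 30 mm/s), the middles of both its end faces at least 45 mm above the cover's top, its middle within 180 mm (horizontally) of the window's centre, touching neither case nor lid; the lid stands between 75 and 106 degrees (all of step 1 and height (world z) of each of busbar_end_a, busbar_end_b above 0.176 m and horizontal distance between busbar and window below 0.18 m and contact force between the fingers and busbar above 1 N and contact force between busbar and case below 0.2 N and linear speed of busbar below 0.03 m/s); the arm keeps its last pose, push and grip.
It fails at once if the lid is thrown far back (over 115 degrees) (value of joint lid above 2 rad).
It fails at once if the busbar is forced against the case or lid (over 40 N) (contact force between busbar and case above 40 N).
It fails at once if a bystander is moved by more than 25 mm (distance of any of tape, screwdriver, multimeter, wrench, board from where it was at the start of the episode above 0.025 m).
It also fails if it takes over 61 s, if anything falls off the work surface, if the arm or the gripper's body presses on something with over 40 N, if the wrist force passes 120 N, or if a joint passes its speed limit or range.

### The arm

A 6-joint arm with a two-finger parallel gripper is mounted at the origin on the work surface. World frame = base frame: x ahead of the robot, y to its left, z up, the work surface at z = 0. Lengths are in m, angles in rad, forces in N, time in s.
With the tool pointing down it reaches from about 0.275 to 0.725 m from the base axis. Payload 5.6 kg.
Tool frame: the origin (TCP) lies at the very end of the fingers, on their centre line; the grasp point (between the pads) lies behind it (env.grip_depth is the x of the grasp point in the tool frame, in m); x points along the fingers, y is the direction in which the jaws open and shut, and the axes are right-handed (so a half turn about x gives the same grasp; the last joint's range is limited). The gripper opens to 85 mm and grips with 20 to 120 N. Pads are 22 mm wide; open, the fingers measure 114 mm over their backs; the gripper's body (76 mm by 85 mm) begins 54 mm behind the grasp point. The pads swing forward as they close: fully open they stand 13 mm farther back than shut.
Start: joints at [-0.996, 0.255, 0.108, 0, -1.424, -0.285], TCP at [0.157, -0.527, 0.231] pointing down, gripper open.
Joint ranges: [-2.95, 2.95], [-1.21, 1.97], [-1.09, 1.5], [-2.87, 1.71], [-2.94, -0.07], [-3.05, 3.05]. Speed limits (rad/s): [2.57, 2.57, 3.14, 3.14, 3.14, 3.14].

### API

Orientations are given as a rotation vector (axis times angle).
In Python, from rig import monitor, optics, order, env gives the robot as it stands.
- The arm moves only by the tool apply_moves, never from a script. Its argument "steps" is a list of rows, each an object with "offset": the shift along the tool's x, y, z in mm, a list of three; "turn": the turn, a rotation vector about the tool's x, y, z in degrees, a list of three; "grip": the opening, from 0 (shut) to 1 (fully open). In form: [{"offset": [tx, ty, tz], "turn": [ax, ay, az], "grip": grip}, ...]. A call has 1 to 12 rows; each row shifts and turns the commanded pose from where the row before left it, along the tool's axes as they then stand; what a row does not reach is not made up. A row lasts 1/10 s, in which the tool goes at most 50 mm and 8.59 degrees, less where a joint would pass 70% of its speed; a pose out of reach is approached as far as the arm can. A call is refused whole if a number of a shift passes 50 or a number of a turn 8.59, either way. A call with a gripper value outside its range is refused whole. The fingers move at their own pace and stop on an object; the grip force is fixed at half the most. Time passes only in rows, so rows that do not move let the fingers close. It gives the time, the measured TCP pose, the force and the opening at its end, in the units of the state.
- monitor.get_state(): the state, without advancing time (a new reading comes with each control period).
- optics.capture(name): name is "scene" or "side" or "wrist"; returns the picture (420x560x3 uint8, blue, green, red); there is no depth.
- optics.calibration(name): a dict with "fx", "fy", "cx", "cy" (pixels), "world_to_cam" (4x4, takes a point from world to camera coordinates); the wrist camera has in their place "hand_eye" (4x4, takes a point from camera to tool coordinates, whose origin is the TCP and whose axes are the tool frame's). Camera axes: x right, y down, z forward; pixel columns grow to the right and rows downward; lengths in m; the calibration is good to about 2 mm. A picture is of the moment at which its call begins: read the wrist's pose just before it. calibration takes no time and is no camera call.
- order.close_job(): hands the job in, once; it reports no verdict.
The state is a dict: "clock": time; "qpos": joint angles; "joint_vel": joint speeds; "joint_efforts": joint torques, N m; "tool_pos": TCP position; "ee_rot": TCP orientation; "ft_force": force on the tool from outside, world axes, zero at the start; "torque": the same for the moment, N m; "grip_width": opening from 0.0 (shut) to 1.0 (fully open).
Only numpy, scipy, OpenCV 4.12 (cv2) and the standard library are available. Lean on these libraries where they do the work, as an engineer would, in place of code of your own. Each camera call takes 0.05 s, during which the arm holds its last target. There are 200 camera calls.

## Working session

There is one attempt and no reset: what is moved stays moved. The work goes in short steps, Python scripts to look and compute and a tool call to move; the robot and the scene stay as the last step left them, time stands still between calls to the robot, and variables do not carry over. Pictures are saved under pics/ and viewed, about 8 in all and at most 12, crops included, and the job is handed in when it is done.

Besides the shell and the picture viewer there is one more tool, called after "Emit:" as name([rows], argument=value, ...), one row to a line, values as JSON. apply_moves: Moves the arm, as the interface text tells. Its arguments: {"type":"object","properties":{"steps":{"type":"array","items":{"type":"object","properties":{"offset":{"type":"array","items":{"type":"number"}},"turn":{"type":"array","items":{"type":"number"}},"grip":{"type":"number"}}}}},"required":["steps"]}

```bash
ls; mkdir -p pics
python3 - <<'E'
from rig import monitor, optics, order, env
import cv2
print(monitor.get_state()); print(env.grip_depth, [a for a in dir(env) if a[0]!='_'])
for n in ("scene","side"):
    im=optics.capture(n); cv2.imwrite(f"pics/{n}0.png",im); print(n,optics.calibration(n))
print(optics.calibration("wrist"))
E
```

```text
pics
{'clock': 0.0, 'qpos': array([-9.96401191e-01,  2.55743708e-01,  1.07019522e-01, -4.57108942e-04,
       -1.42387969e+00, -2.84583771e-01]), 'joint_vel': array([-0.00064837,  0.00020333,  0.00134932,  0.00159208,  0.00213407,
        0.00074182]), 'joint_efforts': array([ 1.15401432e-03, -3.86629987e+01,  2.37944591e+01,  5.36507159e+00,
       -6.00367130e-03,  9.00945196e-06]), 'tool_pos': array([ 0.15708213, -0.52658888,  0.23040614]), 'ee_rot': array([-0.22598841,  1.55914743,  0.22887396]), 'ft_force': array([-0.17398389,  0.77320223,  0.53004012]), 'torque': array([0.0035704 , 0.06506439, 0.01412873]), 'grip_width': 1.003013980014473}
-0.0187 ['IKError', 'grip_depth']
scene {'fx': 396.4063581949171, 'fy': 396.4063581949171, 'cx': 278.26293424073134, 'cy': 205.89876868853906, 'world_to_cam': array([[ 0.27090885,  0.96257086,  0.00810779, -0.13810215],
       [ 0.70601018, -0.19296211, -0.68140682, -0.24806737],
       [-0.65433785,  0.19032332, -0.73185997,  1.48857613],
       [ 0.        ,  0.        ,  0.        ,  1.        ]])}
side {'fx': 528.8433381029874, 'fy': 528.8433381029874, 'cx': 279.3271996361174, 'cy': 202.08793517006953, 'world_to_cam': array([[-0.70705248, -0.70678589, -0.02303245,  0.35934463],
       [-0.47211438,  0.49604012, -0.72873329,  0.31735822],
       [ 0.52648343, -0.50437873, -0.68441018,  1.16244735],
       [ 0.        ,  0.        ,  0.        ,  1.        ]])}
{'fx': 350.35847040893987, 'fy': 350.35847040893987, 'cx': 277.38700614715094, 'cy': 215.22836787316905, 'hand_eye': array([[-3.44639973e-04, -2.59986388e-01,  9.65612220e-01,
        -1.43978570e-01],
       [ 9.99999882e-01,  2.40300611e-04,  4.21613161e-04,
        -3.25712271e-04],
       [-3.41650889e-04,  9.65612252e-01,  2.59986274e-01,
        -6.59384244e-02],
       [ 0.00000000e+00,  0.00000000e+00,  0.00000000e+00,
         1.00000000e+00]])}
```

View pics/scene0.png

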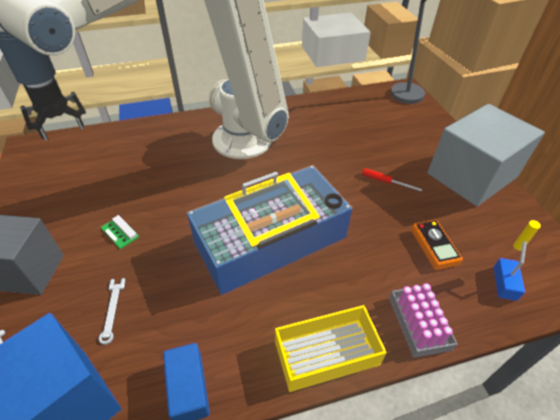

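View pics/side0.png

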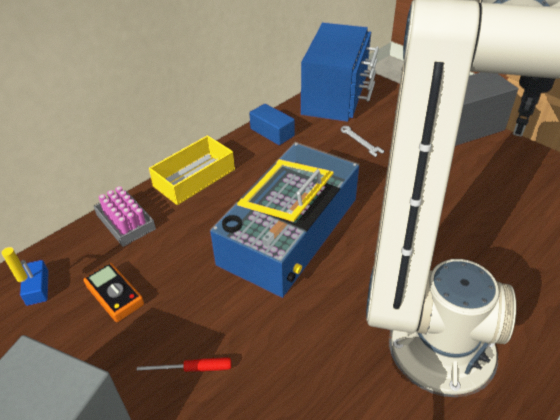

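The scene view shows the case around (270,225), with the hinge on the far side from the robot, the lid slightly ajar, the handle near (260,183) and the tape at (333,201). The side view shows the same things, with the handle near (310,190). I'll zoom in on both in one picture.

Run:
```python
import cv2,numpy as np
a=cv2.imread("pics/scene0.png")[160:295,180:360]; b=cv2.imread("pics/side0.png")[135:300,205:365]
a=cv2.resize(a,None,fx=4.4,fy=4.4,interpolation=cv2.INTER_CUBIC)
cv2.imwrite("pics/z1.png",a)
b=cv2.resize(b,None,fx=3.6,fy=3.6,interpolation=cv2.INTER_CUBIC)
cv2.imwrite("pics/z2.png",b); print(a.shape,b.shape)
```

```text
(594, 792, 3) (594, 576, 3)
```

View pics/z1.png

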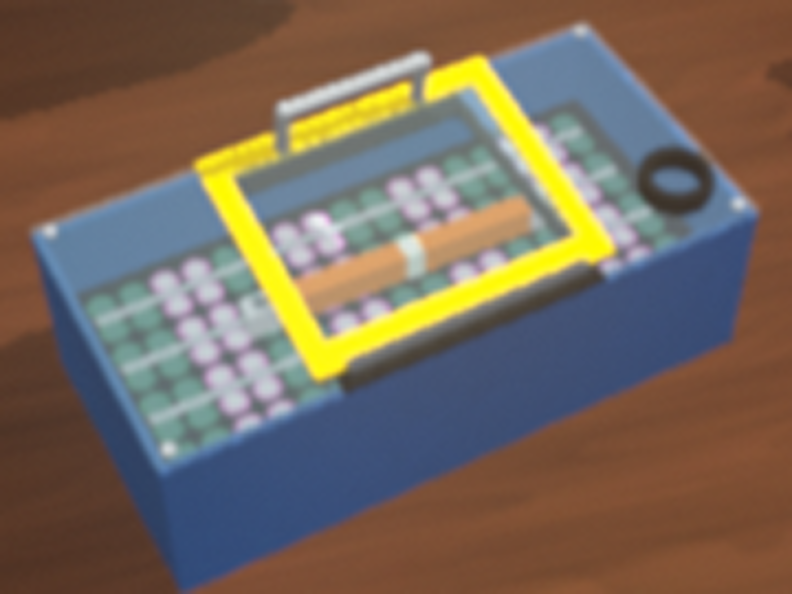

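View pics/z2.png

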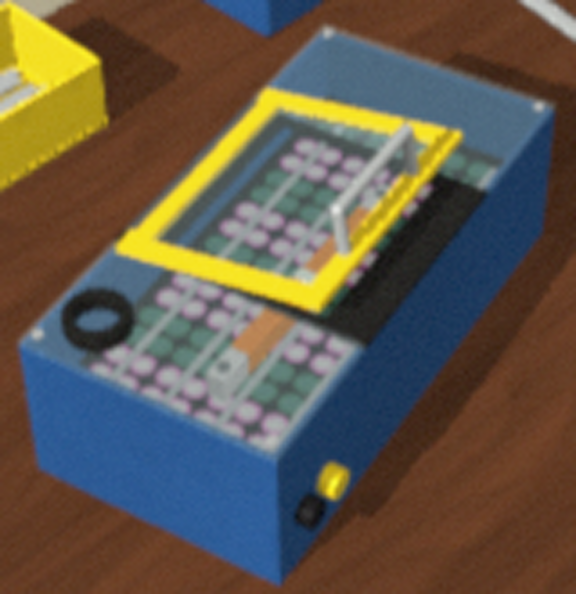

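Zoomed in, the cover corners, the handle bar's ends and the busbar (white band at scene crop (410,252), +y end at side crop (227,370)) are all clear. I'll cast rays.

```bash
cat > h.py <<'E'
import numpy as np
from rig import monitor, optics, order, env
from scipy.spatial.transform import Rotation as R
def ray(name,p,st=None):
    c=optics.calibration(name); d=np.array([(p[0]-c["cx"])/c["fx"],(p[1]-c["cy"])/c["fy"],1])
    if name=="wrist":
        T=np.eye(4);T[:3,:3]=R.from_rotvec(st["ee_rot"]).as_matrix();T[:3,3]=st["tool_pos"];M=T@c["hand_eye"]
    else: M=np.linalg.inv(c["world_to_cam"])
    return M[:3,3],M[:3,:3]@d
def plane(name,p,z,st=None):
    o,d=ray(name,p,st); return o+d*(z-o[2])/d[2]
def tri(r1,r2):
    A=np.stack([r1[1],-r2[1]],1); s=np.linalg.lstsq(A,r2[0]-r1[0],rcond=None)[0]
    a=r1[0]+s[0]*r1[1]; b=r2[0]+s[1]*r2[1]; return (a+b)/2,np.linalg.norm(a-b)
E
python3 - <<'E'
from h import *
np.set_printoptions(precision=4,suppress=True)
S=lambda p:(180+(p[0]+.5)/4.4-.5,160+(p[1]+.5)/4.4-.5); D=lambda p:(205+(p[0]+.5)/3.6-.5,135+(p[1]+.5)/3.6-.5)
cs=np.array([plane("scene",S(p),.131) for p in [(35,232),(168,472),(757,210),(585,25)]]) # -x-y,+x-y,+x+y,-x+y
cd=np.array([plane("side",D(p),.131) for p in [(552,105),(325,28),(22,345),(278,460)]])
print(cs,cd,sep="\n")
q=np.array([[-.1,-.2],[.1,-.2],[.1,.2],[-.1,.2]])
for c in (cs,cd,(cs+cd)/2):
    m=c[:,:2].mean(0); e=c[:,:2]-m; yaw=np.arctan2((q[:,0]*e[:,1]-q[:,1]*e[:,0]).sum(),(q*e).sum()); print(m,yaw,np.linalg.norm(np.roll(c,-1,0)-c,axis=1))
Rz=R.from_euler('z',yaw).as_matrix()
loc=lambda p:Rz.T@(np.asarray(p)-[*m,0])
for n,a,b in (("h-y",(283,108),(340,213)),("h+y",(428,58),(407,130))): pass
# side: +y end is lower-left
for n,a,b in (("h-y",(283,108),(407,130)),("h+y",(428,60),(340,213))):
    p,g=tri(ray("scene",S(a)),ray("side",D(b))); print(n,p,g,"case",loc(p))
print("band",loc(plane("scene",S((410,248)),.088)),plane("scene",S((410,248)),.088))
print("enda",loc(plane("side",D((227,372)),.077)))
print("enda sc",loc(plane("scene",S((535,213)),.088)),"endb sc",loc(plane("scene",S((250,308)),.088)))
print("tape",loc(plane("scene",S((675,180)),.14)))
E
```

```text
[[ 0.4385 -0.2333  0.131 ]
 [ 0.6328 -0.1852  0.131 ]
 [ 0.5376  0.1986  0.131 ]
 [ 0.3461  0.1524  0.131 ]]
[[ 0.4404 -0.2359  0.131 ]
 [ 0.6301 -0.1888  0.131 ]
 [ 0.5358  0.1984  0.131 ]
 [ 0.3446  0.1515  0.131 ]]
[ 0.4887 -0.0169] 0.23914000778706312 [0.2002 0.3954 0.197  0.3967]
[ 0.4877 -0.0187] 0.2410220460347182 [0.1955 0.3985 0.1969 0.3991]
[ 0.4882 -0.0178] 0.2400824992758547 [0.1978 0.3969 0.197  0.3979]
h-y [ 0.4445 -0.0763  0.2013] 0.0005372094294640345 case [-0.0564 -0.0464  0.2013]
h+y [0.4221 0.017  0.1991] 0.0044260073106217965 case [-0.0559  0.0495  0.1991]
band [-0.0107  0.014   0.088 ] [ 0.4745 -0.0068  0.088 ]
enda [-0.0039  0.1101  0.077 ]
enda sc [0.0022 0.0997 0.088 ] endb sc [-0.0154 -0.0964  0.088 ]
tape [0.0602 0.1629 0.14  ]
```

Case centre is (0.488,-0.018) with yaw 0.240. The handle gives a radius of 0.161 m from the hinge (0.159 expected), so the lid is about 0.17 ajar. Those agree, so I'll work out the approach.

```bash
cat >> h.py <<'E'
np.set_printoptions(precision=4,suppress=True)
C=np.array([.4882,-.0178,0]);Y=.240
RC=R.from_euler('z',Y).as_matrix()
W=lambda p:C+RC@np.asarray(p,float)
loc=lambda p:RC.T@(np.asarray(p)-C)
def tool(sign,phi=0):  # tool down, jaws along case x (sign), then pitched about case x by phi
    y=np.array([sign,0,0.]);x=np.array([0,0,-1.]);B=np.stack([x,y,np.cross(x,y)],1)
    return RC@R.from_euler('x',phi).as_matrix()@B
def need(p,Rt):
    s=monitor.get_state();R0=R.from_rotvec(s["ee_rot"]).as_matrix()
    print("t",s["clock"],"tcp case",loc(s["tool_pos"]),"turn deg",np.degrees(R.from_matrix(R0.T@Rt).as_rotvec()),"offset in target axes mm",1000*Rt.T@(np.asarray(p)-s["tool_pos"]),"f",s["ft_force"],"g",s["grip_width"])
E
python3 - <<'E'
from h import *
print(W((-.056,.0015,.2)))
for s in (1,-1): need(W((-.056,.0015,.182+.07)),tool(s))
print(tool(1),tool(-1))
E
```

```text
[ 0.4334 -0.0297  0.2   ]
t 0.1 tcp case [-0.4426 -0.4155  0.2305] turn deg [92.8486 -0.0824 -0.0699] offset in target axes mm [ -21.5021  386.5763 -417.0465] f [-1.2757 -0.1973  0.0482] g 0.9997267596102395
t 0.1 tcp case [-0.4426 -0.4155  0.2305] turn deg [-87.1514   0.069   -0.0812] offset in target axes mm [ -21.5021 -386.5763  417.0465] f [-1.2757 -0.1973  0.0482] g 0.9997267596102395
[[ 0.      0.9713  0.2377]
 [ 0.      0.2377 -0.9713]
 [-1.      0.      0.    ]] [[ 0.     -0.9713 -0.2377]
 [ 0.     -0.2377  0.9713]
 [-1.      0.      0.    ]]
```

Emit:
apply_moves([
  {"offset": [-10, 0, 0], "turn": [-8.5, 0, 0], "grip": 1},
  {"offset": [-10, 0, 0], "turn": [-8.5, 0, 0], "grip": 1},
  {"offset": [-10, 0, 0], "turn": [-8.5, 0, 0], "grip": 1},
  {"offset": [-10, 0, 0], "turn": [-8.5, 0, 0], "grip": 1},
  {"offset": [-10, 0, 0], "turn": [-8.5, 0, 0], "grip": 1},
  {"offset": [-10, 0, 0], "turn": [-8.5, 0, 0], "grip": 1},
  {"offset": [-10, 0, 0], "turn": [-8.5, 0, 0], "grip": 1},
  {"offset": [-10, 0, 0], "turn": [-8.5, 0, 0], "grip": 1},
  {"offset": [-10, 0, 0], "turn": [-8.5, 0, 0], "grip": 1},
  {"offset": [-10, 0, 0], "turn": [-8.5, 0, 0], "grip": 1},
  {"offset": [0, 0, 0], "turn": [-2.2, 0, 0], "grip": 1},
])

```text
clock: 1.2
tool_pos: [0.1573, -0.5274, 0.3323]
ee_rot: [-1.389, 1.084, 1.387]
ft_force: [0.3, -0.0, -0.1]
grip_width: 1.003
```

Emit:
apply_moves([
  {"offset": [0, -32, 35], "turn": [0, 0, 0], "grip": 1},
  {"offset": [0, -32, 35], "turn": [0, 0, 0], "grip": 1},
  {"offset": [0, -32, 35], "turn": [0, 0, 0], "grip": 1},
  {"offset": [0, -32, 35], "turn": [0, 0, 0], "grip": 1},
  {"offset": [0, -32, 35], "turn": [0, 0, 0], "grip": 1},
  {"offset": [0, -32, 35], "turn": [0, 0, 0], "grip": 1},
  {"offset": [0, -32, 35], "turn": [0, 0, 0], "grip": 1},
  {"offset": [0, -32, 35], "turn": [0, 0, 0], "grip": 1},
  {"offset": [0, -32, 35], "turn": [0, 0, 0], "grip": 1},
  {"offset": [0, -32, 35], "turn": [0, 0, 0], "grip": 1},
  {"offset": [0, -32, 35], "turn": [0, 0, 0], "grip": 1},
  {"offset": [0, -32, 35], "turn": [0, 0, 0], "grip": 1},
])

```text
clock: 2.4
tool_pos: [0.4301, -0.0255, 0.3312]
ee_rot: [-1.385, 1.085, 1.385]
ft_force: [1.7, -0.5, 0.4]
grip_width: 0.999
```

Run:
```python
from h import *
import cv2
need(W((-.056,.0015,.182)),tool(-1)); print(monitor.get_state()["qpos"])
cv2.imwrite("pics/w1.png",optics.capture("wrist"))
```

```text
t 2.4 tcp case [-0.0583  0.0063  0.3312] turn deg [ 0.0877  0.0091 -0.0055] offset in target axes mm [149.1898  -2.2589  -4.8151] f [ 1.6718 -0.4831  0.4409] g 0.9992112931884392
[ 0.3071  0.0043  0.0653 -0.0002 -1.6318 -0.0656]
```

View pics/w1.png

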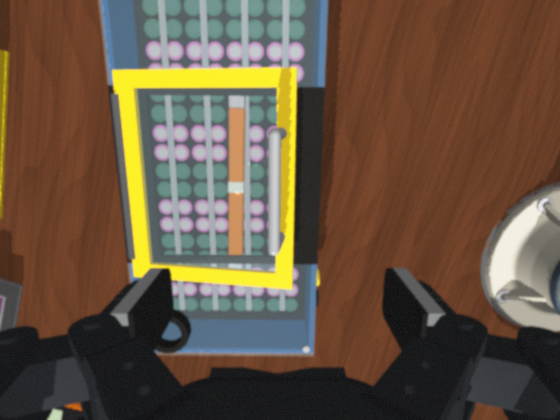

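The wrist view shows the handle bar from (277,133) to (274,252), the busbar's band at (236,187), its -y end near (237,97) and its +y end near (235,265). I'll check these against the earlier estimates.

Run:
```python
from h import *
s=monitor.get_state()
for n,p,z in (("h",(277,133),.2),("h",(274,252),.2),("band",(236,187),.088),("b",(237,97),.088),("a",(235,266),.088),("corner -x+y",(307,351),.131),("tape",(171,330),.14)): print(n,loc(plane("wrist",p,z,s)))
```

```text
h [-0.0546 -0.0465  0.2   ]
h [-0.0525  0.0499  0.2   ]
band [-0.0091  0.0162  0.088 ]
b [-0.0126 -0.0791  0.088 ]
a [-0.0054  0.1112  0.088 ]
corner -x+y [-0.0896  0.196   0.131 ]
tape [0.0592 0.1637 0.14  ]
```

Emit:
apply_moves([
  {"offset": [35, -3, -5], "turn": [0, 0, 0], "grip": 1},
  {"offset": [40, 0, 0], "turn": [0, 0, 0], "grip": 0.6},
  {"offset": [35, 0, 0], "turn": [0, 0, 0], "grip": 0.6},
  {"offset": [20, 0, 0], "turn": [0, 0, 0], "grip": 0.6},
  {"offset": [19, 0, 0], "turn": [0, 0, 0], "grip": 0.6},
  {"offset": [0, 0, 0], "turn": [0, 0, 0], "grip": 0},
  {"offset": [0, 0, 0], "turn": [0, 0, 0], "grip": 0},
  {"offset": [0, 0, 0], "turn": [0, 0, 0], "grip": 0},
  {"offset": [0, 0, 0], "turn": [0, 0, 0], "grip": 0},
  {"offset": [0, 0, 0], "turn": [0, 0, 0], "grip": 0},
  {"offset": [0, 0, 0], "turn": [0, 0, 0], "grip": 0},
])

```text
clock: 3.55
tool_pos: [0.4345, -0.0317, 0.183]
ee_rot: [-1.385, 1.084, 1.383]
ft_force: [0.2, -0.1, 2.1]
grip_width: 0.091
```

Run:
```python
from h import *
import cv2
need(W((-.056,.0015,.182)),tool(-1))
cv2.imwrite("pics/s1.png",cv2.resize(optics.capture("side")[100:300,200:400],None,fx=3,fy=3))
```

```text
t 3.55 tcp case [-0.0555 -0.0008  0.183 ] turn deg [ 0.0565 -0.0189  0.0912] offset in target axes mm [1.0375 0.4953 2.2629] f [ 0.1681 -0.0655  2.104 ] g 0.09108880452664901
```

View pics/s1.png

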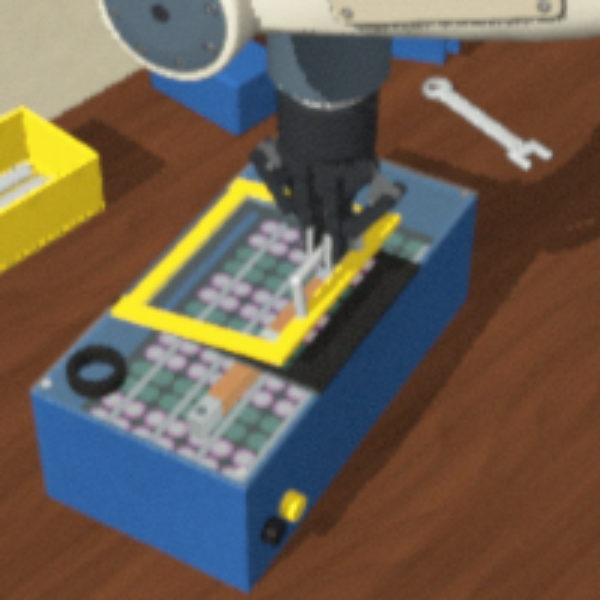

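The fingers hold the handle bar (force small, opening 0.09). Next is the arc about the hinge.

Run:
```python
import numpy as np
a=np.linspace(.436,1.828,25);r=159
x,z=-r*np.cos(a),r*np.sin(a)
print([[round(-dz,1),round(-dx,1)] for dx,dz in zip(np.diff(x),np.diff(z))])
```

```text
[[np.float64(-8.2), np.float64(-4.1)], [np.float64(-8.0), np.float64(-4.6)], [np.float64(-7.7), np.float64(-5.1)], [np.float64(-7.4), np.float64(-5.5)], [np.float64(-7.1), np.float64(-5.9)], [np.float64(-6.7), np.float64(-6.3)], [np.float64(-6.3), np.float64(-6.7)], [np.float64(-5.9), np.float64(-7.1)], [np.float64(-5.5), np.float64(-7.4)], [np.float64(-5.1), np.float64(-7.7)], [np.float64(-4.6), np.float64(-8.0)], [np.float64(-4.2), np.float64(-8.2)], [np.float64(-3.7), np.float64(-8.5)], [np.float64(-3.2), np.float64(-8.7)], [np.float64(-2.7), np.float64(-8.8)], [np.float64(-2.2), np.float64(-9.0)], [np.float64(-1.6), np.float64(-9.1)], [np.float64(-1.1), np.float64(-9.2)], [np.float64(-0.6), np.float64(-9.2)], [np.float64(-0.0), np.float64(-9.2)], [np.float64(0.5), np.float64(-9.2)], [np.float64(1.0), np.float64(-9.2)], [np.float64(1.6), np.float64(-9.1)], [np.float64(2.1), np.float64(-9.0)]]
```

Emit:
apply_moves([
  {"offset": [-8.2, -4.1, 0], "turn": [0, 0, 0], "grip": 0},
  {"offset": [-8, -4.6, 0], "turn": [0, 0, 0], "grip": 0},
  {"offset": [-7.7, -5.1, 0], "turn": [0, 0, 0], "grip": 0},
  {"offset": [-7.4, -5.5, 0], "turn": [0, 0, 0], "grip": 0},
])

```text
clock: 4.0
tool_pos: [0.4513, -0.0277, 0.2136]
ee_rot: [-1.382, 1.09, 1.388]
ft_force: [-4.9, -3.9, -4.1]
grip_width: 0.092
```

Emit:
apply_moves([
  {"offset": [-7.1, -5.9, 0], "turn": [0, 0, 0], "grip": 0},
  {"offset": [-6.7, -6.3, 0], "turn": [0, 0, 0], "grip": 0},
  {"offset": [-6.3, -6.7, 0], "turn": [0, 0, 0], "grip": 0},
  {"offset": [-5.9, -7.1, 0], "turn": [0, 0, 0], "grip": 0},
  {"offset": [-5.5, -7.4, 0], "turn": [0, 0, 0], "grip": 0},
  {"offset": [-5.1, -7.7, 0], "turn": [0, 0, 0], "grip": 0},
  {"offset": [-4.6, -8, 0], "turn": [0, 0, 0], "grip": 0},
  {"offset": [-4.2, -8.2, 0], "turn": [0, 0, 0], "grip": 0},
])

```text
clock: 4.8
tool_pos: [0.5061, -0.0148, 0.2628]
ee_rot: [-1.385, 1.089, 1.386]
ft_force: [-14.9, -0.3, 19.3]
grip_width: 0.088
```

Emit:
apply_moves([
  {"offset": [-6, -7.5, 0], "turn": [0, 0, 0], "grip": 0},
  {"offset": [-5, -8, 0], "turn": [0, 0, 0], "grip": 0},
  {"offset": [-4.2, -8.5, 0], "turn": [0, 0, 0], "grip": 0},
  {"offset": [-2.2, -9, 0], "turn": [0, 0, 0], "grip": 0},
])

```text
clock: 5.2
tool_pos: [0.54, -0.0067, 0.2769]
ee_rot: [-1.384, 1.089, 1.385]
ft_force: [-4.1, -5.1, -2.8]
grip_width: 0.087
```

Run:
```python
from h import *
import cv2
need(W((-.056,.0015,.182)),tool(-1))
cv2.imwrite("pics/s2.png",cv2.resize(optics.capture("side")[60:260,200:400],None,fx=3,fy=3))
```

```text
t 5.2 tcp case [ 0.0529 -0.0015  0.2769] turn deg [ 0.0134 -0.0878 -0.174 ] offset in target axes mm [ 94.8656 108.9177   2.9753] f [-4.0538 -5.069  -2.755 ] g 0.08656489605288373
```

View pics/s2.png

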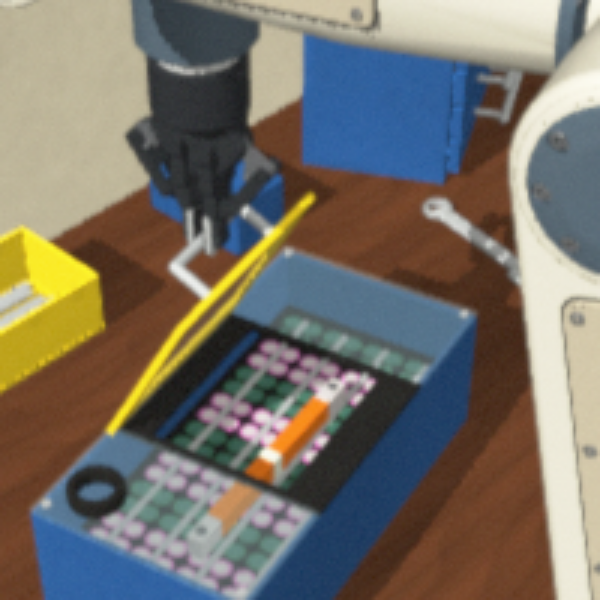

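The lid follows the arc and is at roughly 60 degrees. The busbar is visible, with its band at crop (268,460). I'll continue the arc.

Emit:
apply_moves([
  {"offset": [-1.8, -8.8, 0], "turn": [0, 0, 0], "grip": 0},
  {"offset": [-1.3, -8.8, 0], "turn": [0, 0, 0], "grip": 0},
  {"offset": [-0.8, -8.8, 0], "turn": [0, 0, 0], "grip": 0},
  {"offset": [-0.3, -8.8, 0], "turn": [0, 0, 0], "grip": 0},
  {"offset": [0.2, -8.8, 0], "turn": [0, 0, 0], "grip": 0},
  {"offset": [0.7, -8.8, 0], "turn": [0, 0, 0], "grip": 0},
  {"offset": [1.1, -8.8, 0], "turn": [0, 0, 0], "grip": 0},
  {"offset": [1.5, -8.8, 0], "turn": [0, 0, 0], "grip": 0},
  {"offset": [1.7, -8, 0], "turn": [0, 0, 0], "grip": 0},
  {"offset": [0, 0, 0], "turn": [0, 0, 0], "grip": 0},
])

```text
clock: 6.25
tool_pos: [0.6177, 0.0119, 0.2764]
ee_rot: [-1.386, 1.087, 1.381]
ft_force: [0.6, -5.5, -1.3]
grip_width: 0.086
```

Run:
```python
from h import *
import cv2
need(W((-.056,.0015,.182)),tool(-1))
cv2.imwrite("pics/s3.png",cv2.resize(optics.capture("side")[60:260,200:400],None,fx=3,fy=3))
```

```text
t 6.25 tcp case [ 0.1329 -0.0019  0.2764] turn deg [-0.0026 -0.1483  0.0693] offset in target axes mm [ 94.422  188.8619   3.3995] f [ 0.6091 -5.4913 -1.2596] g 0.08585384864295921
```

View pics/s3.png

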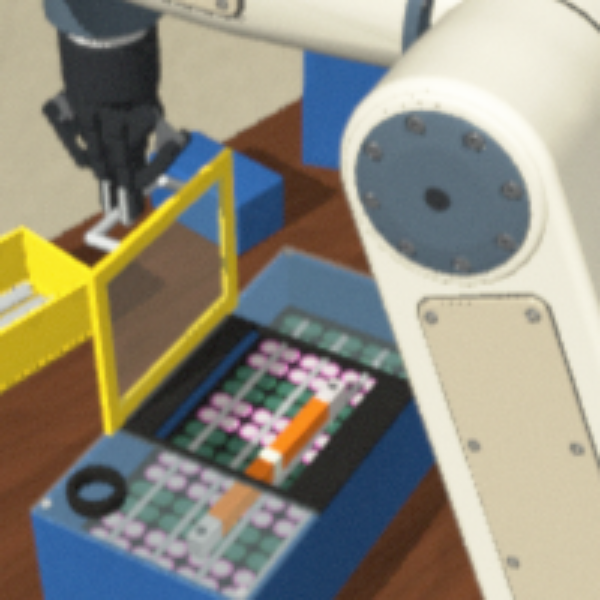

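The lid stands upright: its front edge is vertical at crop (232,155)-(232,300). I'll open the fingers slightly and lift straight off.

Emit:
apply_moves([
  {"offset": [0, 0, 0], "turn": [0, 0, 0], "grip": 0.22},
  {"offset": [0, 0, 0], "turn": [0, 0, 0], "grip": 0.22},
  {"offset": [0, 0, 0], "turn": [0, 0, 0], "grip": 0.22},
  {"offset": [-8, 0, 0], "turn": [0, 0, 0], "grip": 0.22},
  {"offset": [-15, 0, 0], "turn": [0, 0, 0], "grip": 0.22},
  {"offset": [-25, 0, 0], "turn": [0, 0, 0], "grip": 0.22},
  {"offset": [-30, 0, 0], "turn": [0, 0, 0], "grip": 0.22},
  {"offset": [-20, 0, 0], "turn": [0, 0, 0], "grip": 0.22},
])

```text
clock: 7.1
tool_pos: [0.6166, 0.0131, 0.3766]
ee_rot: [-1.386, 1.083, 1.382]
ft_force: [0.2, -0.9, 0.4]
grip_width: 0.221
```

Emit:
apply_moves([
  {"offset": [0, 30, 0], "turn": [0, 0, 0], "grip": 0.5},
  {"offset": [0, 40, 0], "turn": [0, 0, 0], "grip": 0.5},
  {"offset": [0, 40, 0], "turn": [0, 0, 0], "grip": 0.5},
  {"offset": [0, 40, 0], "turn": [0, 0, 0], "grip": 0.5},
  {"offset": [0, 10, 0], "turn": [0, 0, 0], "grip": 0.5},
  {"offset": [0, 0, 0], "turn": [0, 0, 0], "grip": 0.5},
])

```text
clock: 7.7
tool_pos: [0.4602, -0.0253, 0.3756]
ee_rot: [-1.386, 1.082, 1.381]
ft_force: [-0.1, 0.4, -0.3]
grip_width: 0.499
```

Run:
```python
from h import *
import cv2
need(W((-.01,.0,.3)),tool(-1)); 
cv2.imwrite("pics/w2.png",optics.capture("wrist"))
```

```text
t 7.7 tcp case [-0.029  -0.0006  0.3756] turn deg [0.06   0.0021 0.2461] offset in target axes mm [ 75.5536 -18.9608   0.6319] f [-0.0996  0.4466 -0.3211] g 0.49887097516887763
```

View pics/w2.png

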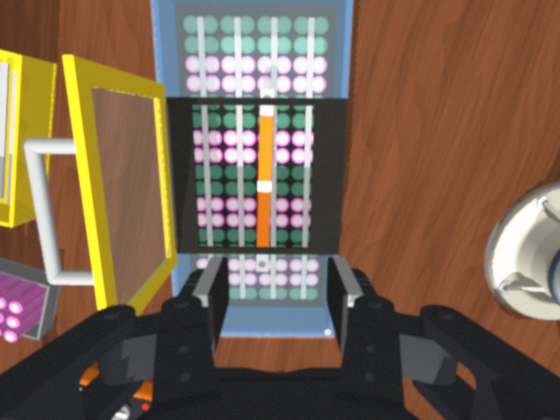

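The lid is standing and the window is open. The busbar's -y end is near (268,90), its band at (264,186) and its +y end at (262,271). The window edges are rows 98..253.

Run:
```python
from h import *
import cv2
s=monitor.get_state(); im=cv2.imread("pics/w2.png"); h=cv2.cvtColor(im,cv2.COLOR_BGR2HSV)
m=cv2.inRange(h,(5,180,150),(20,255,255)); m[:,:240]=0;m[:,300:]=0
ys,xs=np.nonzero(m)
for lo,hi in ((110,140),(150,175),(195,215),(220,243)):
    k=(ys>=lo)&(ys<hi); p=(xs[k].mean(),ys[k].mean()); print(lo,loc(plane("wrist",p,.088,s)),np.ptp(xs[k]))
for n,p,z in (("band",(264,186),.088),("b",(268,90),.088),("a",(262,271),.088),("win-y",(265,98),.131),("win+y",(265,253),.131),("corner -x+y",(328,332),.131)): print(n,loc(plane("wrist",p,z,s)))
```

```text
110 [-0.0131 -0.0582  0.088 ] 13
150 [-0.0113 -0.0175  0.088 ] 12
195 [-0.0095  0.0357  0.088 ] 12
220 [-0.0084  0.0708  0.088 ] 11
band [-0.0107  0.0119  0.088 ]
b [-0.0163 -0.101   0.088 ]
a [-0.0071  0.1264  0.088 ]
win-y [-0.0144 -0.0896  0.131 ]
win+y [-0.013   0.0841  0.131 ]
corner -x+y [-0.0915  0.1899  0.131 ]
```

Emit:
apply_moves([
  {"offset": [0, -18.5, 13], "turn": [2.1, 0, 0], "grip": 0.5},
  {"offset": [45, 0, 0], "turn": [0, 0, 0], "grip": 0.5},
  {"offset": [45, 0, 0], "turn": [0, 0, 0], "grip": 0.5},
  {"offset": [45, 0, 0], "turn": [0, 0, 0], "grip": 0.5},
  {"offset": [45, 0, 0], "turn": [0, 0, 0], "grip": 0.5},
  {"offset": [40, 0, 0], "turn": [0, 0, 0], "grip": 0.5},
  {"offset": [35, 0, 0], "turn": [0, 0, 0], "grip": 0.5},
  {"offset": [20, 0, 0], "turn": [0, 0, 0], "grip": 0.5},
  {"offset": [15, 0, 0], "turn": [0, 0, 0], "grip": 0.5},
  {"offset": [8, 0, 0], "turn": [0, 0, 0], "grip": 0.5},
  {"offset": [6, 0, 0], "turn": [0, 0, 0], "grip": 0.5},
  {"offset": [0, 0, 0], "turn": [0, 0, 0], "grip": 0.5},
])

```text
clock: 8.95
tool_pos: [0.4766, -0.0078, 0.069]
ee_rot: [-1.358, 1.106, 1.358]
ft_force: [0.5, -1.1, 0.3]
grip_width: 0.502
```

Emit:
apply_moves([
  {"offset": [0, 0, 0], "turn": [0, 0, 0], "grip": 0.3},
  {"offset": [0, 0, 0], "turn": [0, 0, 0], "grip": 0.2},
  {"offset": [0, 0, 0], "turn": [0, 0, 0], "grip": 0},
  {"offset": [0, 0, 0], "turn": [0, 0, 0], "grip": 0},
  {"offset": [0, 0, 0], "turn": [0, 0, 0], "grip": 0},
  {"offset": [0, 0, 0], "turn": [0, 0, 0], "grip": 0},
])

```text
clock: 9.55
tool_pos: [0.4761, -0.008, 0.0702]
ee_rot: [-1.359, 1.105, 1.358]
ft_force: [-3.2, 0.3, 6.1]
grip_width: 0.17
```

Run:
```python
from h import *
need(W((-.0105,.0125,.070)),tool(-1));
```

```text
t 9.55 tcp case [-0.0094  0.0124  0.0702] turn deg [-2.0414 -0.0064  0.043 ] offset in target axes mm [0.1674 1.1058 0.1269] f [-3.1959  0.2748  6.1121] g 0.17019685083983602
```

The bar is gripped (opening 0.17, about the bar's 16 mm width). Next: lift 12 mm, slide 57 mm toward -y inside the case, then tip the +y end up.

Emit:
apply_moves([
  {"offset": [-6, 0, 0], "turn": [0, 0, 0], "grip": 0},
  {"offset": [-7, 0, 0], "turn": [0, 0, 0], "grip": 0},
  {"offset": [0, 0, -12], "turn": [0, 0, 0], "grip": 0},
  {"offset": [0, 0, -18], "turn": [0, 0, 0], "grip": 0},
  {"offset": [0, 0, -17], "turn": [0, 0, 0], "grip": 0},
  {"offset": [0, 0, -10], "turn": [0, 0, 0], "grip": 0},
  {"offset": [0, 0, 0], "turn": [0, 0, 0], "grip": 0},
])

```text
clock: 10.25
tool_pos: [0.4877, -0.0651, 0.0822]
ee_rot: [-1.357, 1.107, 1.357]
ft_force: [-0.2, -0.1, -2.4]
grip_width: 0.17
```

Emit:
apply_moves([
  {"offset": [-5, 0, 0], "turn": [0, -3, 0], "grip": 0},
  {"offset": [-5, 0, 0.3], "turn": [0, -3, 0], "grip": 0},
  {"offset": [-5, 0, 0.5], "turn": [0, -3, 0], "grip": 0},
  {"offset": [-5, 0, 0.8], "turn": [0, -3, 0], "grip": 0},
  {"offset": [-5, 0, 1], "turn": [0, -3, 0], "grip": 0},
  {"offset": [-5, 0, 1.3], "turn": [0, -3, 0], "grip": 0},
  {"offset": [0, 0, 0], "turn": [0, 0, 0], "grip": 0},
])

```text
clock: 10.95
tool_pos: [0.4883, -0.0648, 0.1129]
ee_rot: [-1.096, 0.893, 1.509]
ft_force: [0.9, -0.6, -2.0]
grip_width: 0.171
```

Run:
```python
from h import *
import cv2
need(W((-.0105,.0125,.070)),tool(-1,np.radians(18))); 
a=optics.capture("side")[60:260,200:400]; b=optics.capture("scene")[120:320,150:390]
cv2.imwrite("pics/s4.png",np.hstack([cv2.resize(a,(364,364)),cv2.resize(b,(436,364))]))
```

```text
t 10.95 tcp case [-0.0111 -0.0457  0.1129] turn deg [-2.0337  0.0217  0.6971] offset in target axes mm [58.7873 -0.5753 42.1025] f [ 0.8521 -0.6466 -1.9796] g 0.17117473530262792
```

View pics/s4.png

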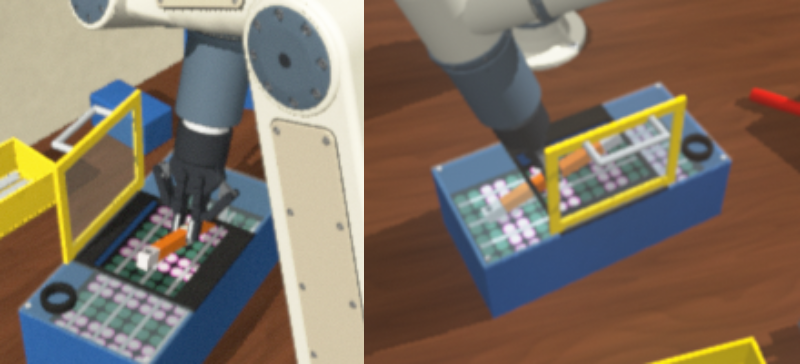

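The +y end is already through the window on the slant. Force is only the bar's weight, and there's clearance all round. Now steepen to 30 degrees while moving +y.

Emit:
apply_moves([
  {"offset": [-2.7, 0, 9.3], "turn": [0, -3, 0], "grip": 0},
  {"offset": [-2.2, 0, 9.4], "turn": [0, -3, 0], "grip": 0},
  {"offset": [-1.7, 0, 9.5], "turn": [0, -3, 0], "grip": 0},
  {"offset": [-1.3, 0, 9.6], "turn": [0, -3, 0], "grip": 0},
  {"offset": [2.4, 0, 10.2], "turn": [0, 0, 0], "grip": 0},
  {"offset": [2.4, 0, 10.2], "turn": [0, 0, 0], "grip": 0},
  {"offset": [2.4, 0, 10.2], "turn": [0, 0, 0], "grip": 0},
  {"offset": [2.4, 0, 10.2], "turn": [0, 0, 0], "grip": 0},
  {"offset": [2.4, 0, 10.2], "turn": [0, 0, 0], "grip": 0},
  {"offset": [0, 0, 0], "turn": [0, 0, 0], "grip": 0},
])

```text
clock: 12.05
tool_pos: [0.4708, 0.018, 0.1505]
ee_rot: [-0.921, 0.746, 1.593]
ft_force: [0.2, 0.3, -2.1]
grip_width: 0.174
```

Run:
```python
from h import *
import cv2
need(W((-.0105,.0360,.15)),tool(-1,np.radians(30))); 
a=optics.capture("side")[60:260,200:400]; b=optics.capture("scene")[120:320,150:390]
cv2.imwrite("pics/s5.png",np.hstack([cv2.resize(a,(364,364)),cv2.resize(b,(436,364))]))
```

```text
t 12.05 tcp case [-0.0084  0.0389  0.1505] turn deg [-1.64   -0.0162  1.0431] offset in target axes mm [-1.0301  2.0738 -2.7414] f [ 0.1666  0.3082 -2.1077] g 0.17395442229723357
```

View pics/s5.png

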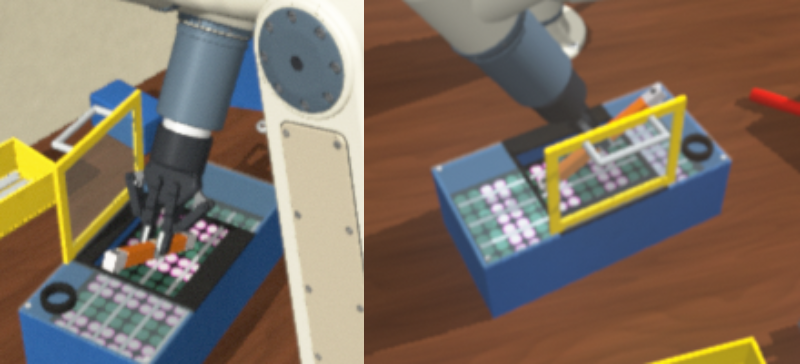

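As planned, the lower end is now inside the window opening (side crop around (190,240)) and touching nothing. I'll lift straight up.

Emit:
apply_moves([
  {"offset": [-5.2, 0, 3], "turn": [0, 0, 0], "grip": 0},
  {"offset": [-10.4, 0, 6], "turn": [0, 0, 0], "grip": 0},
  {"offset": [-10.4, 0, 6], "turn": [0, 0, 0], "grip": 0},
  {"offset": [-10.4, 0, 6], "turn": [0, 0, 0], "grip": 0},
  {"offset": [-10.4, 0, 6], "turn": [0, 0, 0], "grip": 0},
  {"offset": [-10.4, 0, 6], "turn": [0, 0, 0], "grip": 0},
  {"offset": [-10.4, 0, 6], "turn": [0, 0, 0], "grip": 0},
  {"offset": [-10.4, 0, 6], "turn": [0, 0, 0], "grip": 0},
  {"offset": [-10.4, 0, 6], "turn": [0, 0, 0], "grip": 0},
  {"offset": [-10.4, 0, 6], "turn": [0, 0, 0], "grip": 0},
  {"offset": [-10.4, 0, 6], "turn": [0, 0, 0], "grip": 0},
  {"offset": [-8, 0, 4.6], "turn": [0, 0, 0], "grip": 0},
])

```text
clock: 13.35
tool_pos: [0.4711, 0.0164, 0.2861]
ee_rot: [-0.92, 0.748, 1.592]
ft_force: [0.5, -0.5, -2.7]
grip_width: 0.169
```

Emit:
apply_moves([
  {"offset": [-8, 0, 4.6], "turn": [0, 0, 0], "grip": 0},
  {"offset": [-5, 0, 3], "turn": [0, 0, 0], "grip": 0},
  {"offset": [0, 0, 0], "turn": [0, 0, 0], "grip": 0},
  {"offset": [0, 0, 0], "turn": [0, 0, 0], "grip": 0},
  {"offset": [0, 0, 0], "turn": [0, 0, 0], "grip": 0},
  {"offset": [0, 0, 0], "turn": [0, 0, 0], "grip": 0},
])

```text
clock: 13.95
tool_pos: [0.4708, 0.0166, 0.2995]
ee_rot: [-0.918, 0.749, 1.593]
ft_force: [-0.1, -0.2, -2.1]
grip_width: 0.167
```

Run:
```python
from h import *
import cv2
need(W((-.0105,.0360,.15)),tool(-1,np.radians(30))); 
a=optics.capture("side")[30:260,190:420]; b=optics.capture("scene")[90:320,150:390]
cv2.imwrite("pics/s6.png",np.hstack([cv2.resize(a,(390,390)),cv2.resize(b,(407,390))]))
```

```text
t 13.95 tcp case [-0.0087  0.0376  0.2995] turn deg [-1.8021  0.0204  0.9744] offset in target axes mm [128.7236   1.7772 -76.1115] f [-0.0613 -0.154  -2.0576] g 0.1671901662669804
```

View pics/s6.png

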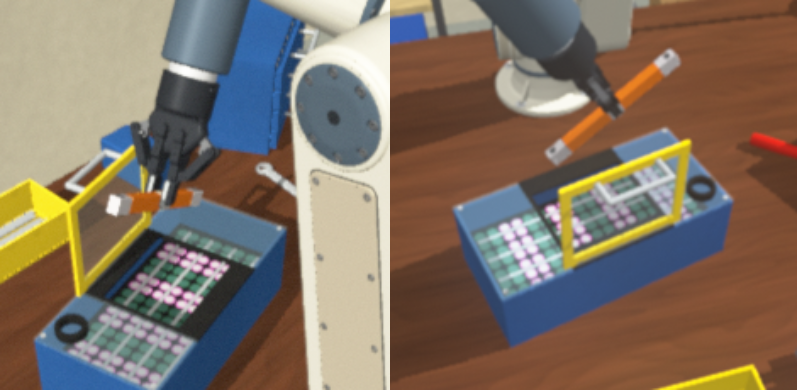

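The bar is held clear above the case, with the low end at about 0.25 m. The lid is upright and the tape is in place. Handing in.

```bash
python3 -c "
from rig import order
print(order.close_job())"
```

```text
the job is handed in; nothing more can be done
None
```

I raised the lid to upright by its handle, drew the busbar out of the window on a slant, and handed the job in at about 14 s of the 61 s allowed. `close_job` gives no verdict, so I don't know how it was judged.

- **Lid:** I gripped the handle bar, followed an arc about the hinge and let go. It looked upright in every later picture. I judged its angle by eye and from where the gripper was, and did not measure it again afterwards.
- **Busbar:** I gripped it at its middle, lifted it 13 mm and slid it 57 mm towards -y inside the case. I then tipped the +y end up through the window to about 30 degrees, centred it and lifted it straight up.
- **Final position:** The gripper still holds the bar (opening 0.167, reading steady). From the tool's pose, its lower end is at about 0.25 m (0.176 m needed) and its middle is about 40 mm from the window's centre.
- **Forces:** With the bar in hand, readings at the end of each move were 2–3 N, about the bar's weight, so it was not pressing on the case. The highest reading was about 24 N, halfway through the lid arc where my path ran slightly tight. I widened the path and the force dropped to about 7 N.
- **Bystanders:** The tape looked undisturbed in the last view. I did not re-check the positions of the bench items, but the arm worked only above the case.

No check failed. The only mismatch was in locating the window: its y edges came out at -90 and +84 mm, where ±80 is given. That probably includes the rubber edging.

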